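# Feel along the row of sole studs

### The arm

A 6-joint arm with a two-finger parallel gripper is mounted at the origin on the work surface. World frame = base frame: x ahead of the robot, y to its left, z up, the work surface at z = 0. Lengths are in mm, angles in rad, forces in N, time in s.
With the tool pointing down it reaches from about 350 to 975 mm from the base axis. Payload 7.1 kg.
Tool frame: the origin (TCP) lies midway between the tips of the shut fingers; the grasp point (between the pads) lies 19 mm behind it; z points along the fingers, y is the line along which they close (so a half turn about z gives the same grasp; the last joint's range is limited). The gripper opens to 88 mm and grips with 3 to 60 N. Pads are 20 mm wide; open, the fingers measure 115 mm over their backs; the gripper's body (75 mm by 178 mm) begins 61 mm behind the grasp point.
Start: joints at [1.233, 0.423, 1.63, -0, 1.089, -0.019], TCP at [195.86, 593.501, 222.675] pointing down, gripper open.
Joint ranges: [-3, 3], [-0.9, 2.11], [0.09, 2.58], [-1.31, 4.45], [0.11, 2.69], [-2.54, 2.54]. Speed limits (rad/s): [2.39, 2.39, 3.01, 3.14, 3.14, 3.14].

### API

Orientations are given as a rotation vector (axis times angle).
In Python, from workcell import ctrl gives the robot as it stands. The module is installed in compiled form; this text tells all that it offers.
- The arm moves only by the tool servo_tool, never from a script. Its argument "increments" is a list of rows, each a list of 7 numbers: the shift along the world's x, y, z in cm, then the turn, a rotation vector about the world's x, y, z in degrees, then the opening, from -1 (shut) to 1 (fully open). A call has 1 to 20 rows; each row is the pose to reach, as a shift and turn from the pose commanded when the call began; what a row does not reach only later rows make up. A row lasts 1/12 s, in which the tool goes at most 41.7 mm and 7.16 degrees, less where a joint would pass 70% of its speed; a pose out of reach is approached as far as the arm can. A call with a gripper value outside its range is refused whole. The fingers move at their own pace and stop on an object; the grip force is fixed at half the most. Time passes only in rows, so rows that repeat a pose let the fingers close. It gives the time, the measured TCP pose, the force, the opening and the grip force at its end, in the units of the state.
- ctrl.get_obs(): the state, without advancing time (a new reading comes with each control period).
- ctrl.get_image(name): name is "scene" or "top" or "wrist"; returns a dict with "image" (480x640x3 uint8, red, green, blue), "fx", "fy", "cx", "cy" (pixels), "extrinsics" (4x4, takes a point from camera to world coordinates); the wrist camera has in their place "tool_from_camera" (4x4, takes a point from camera to tool coordinates, whose origin is the TCP and whose axes are the flange's). Camera axes: x right, y up, looking along -z (the intrinsics and any distortion apply to the point x, -y, -z); pixel columns grow to the right and rows downward; lengths in mm; the calibration is good to about 2 mm. A picture is of the moment at which its call begins: read the wrist's pose just before it. There is no depth.
- ctrl.close_job(): hands the job in; it is judged then, once.
The state is a dict: "t": time; "qpos": joint angles; "qvel": joint speeds; "joint_torque": joint torques, N m; "ee_pos": TCP position; "orientation": TCP orientation; "ft_force": force on the tool from outside, world axes, zero at the start; "moment": the same for the moment, N m; "width": finger opening in mm; "grasp_force": force on a finger pad.
Only numpy, scipy, OpenCV 4.12 (cv2) and the standard library are available. Lean on these libraries where they do the work, as an engineer would, in place of code of your own. Each camera call takes 0.05 s, during which the arm holds its last target. There are 200 camera calls.

### The job

The shoe stands sole up on its sprung jack. Run the fingertips lightly along the row of five studs on the edge of its sole, touching one stud at a time in order from the heel to the toe, and end the program while still holding the fingertips at rest on the last stud, at the toe. Never press the jack down to its stop or push hard against the shoe, and leave everything else on the bench where it lies.

Things in the scene. Friction and masses are not known exactly. Their poses are not given: they have to be found in the camera images.
- shoe (a joint): how far the sprung jack under the shoe has sunk, m: 0 up, 0.020 at its stop. The shoe (khaki upper, tan sole, 275 mm long, 90 mm wide at the ball, sole up, about 0.4 kg) moves only straight down on it and comes back up by itself; it starts to sink at 0.5 to 2.5 N and takes 0.3 N more per mm
- jack: the sprung jack: a plywood board 360 x 250 x 18 mm fixed to the bench, with two short steel posts carrying the shoe upside down above it. Origin: centre of the board's underside, on the bench; +x runs along the shoe from heel to toe (pointed round toe end at +x 140 mm, narrow heel end at -x 135 mm), z up. With the jack up the sole faces upward 158 to 170 mm above the bench
- stud1: the first, nearest the heel, of five equal steel studs in a curved row along one edge of the sole (the +y edge of the jack frame), 45 mm apart heel to toe and 13 mm in from the edge: a low round dome 16 mm across, standing 3 mm proud of the sole. Origin: the top of the dome; z up. It moves with the shoe
- stud2: the second, of five equal steel studs in a curved row along one edge of the sole (the +y edge of the jack frame), 45 mm apart heel to toe and 13 mm in from the edge: a low round dome 16 mm across, standing 3 mm proud of the sole. Origin: the top of the dome; z up. It moves with the shoe
- stud3: the third, of five equal steel studs in a curved row along one edge of the sole (the +y edge of the jack frame), 45 mm apart heel to toe and 13 mm in from the edge: a low round dome 16 mm across, standing 3 mm proud of the sole. Origin: the top of the dome; z up. It moves with the shoe
- stud4: the fourth, of five equal steel studs in a curved row along one edge of the sole (the +y edge of the jack frame), 45 mm apart heel to toe and 13 mm in from the edge: a low round dome 16 mm across, standing 3 mm proud of the sole. Origin: the top of the dome; z up. It moves with the shoe
- stud5: the fifth and last, nearest the toe, of five equal steel studs in a curved row along one edge of the sole (the +y edge of the jack frame), 45 mm apart heel to toe and 13 mm in from the edge: a low round dome 16 mm across, standing 3 mm proud of the sole. Origin: the top of the dome; z up. It moves with the shoe
- brush: bystander, to be left alone: glue brush, 170 mm long, 26 mm high, lying on the jack's board beside the shoe; origin under it near the ferrule, bristles to +x
- tin: bystander, to be left alone: small open steel tin, 48 mm across, 26 mm high, standing on the jack's board beside the toe; origin under its centre
- pot: bystander, to be left alone: white plastic bowl, 150 mm across, 85 mm high, on the bench; origin under its centre
- hammer: bystander, to be left alone: hammer lying on the bench, about 300 mm long, head at +x; origin on its underside
- jar: bystander, to be left alone: closed jar, 68 mm across, 100 mm high, on the bench; origin under its centre
- last: bystander, to be left alone: bare wooden shoe last, 225 mm long, 88 mm high, standing on the bench; origin under its middle
- ring: bystander, to be left alone: beige moulded ring, 100 mm across, 35 mm high, on the bench; origin under its centre

How it is judged:
By the outcome, as a careful person would: the job done as asked, in the order asked, and still so for the second after the job is handed in, while the arm keeps its last pose, push and grip.
It also fails if it takes over 51 s, if anything falls off the work surface, if the arm or the gripper's body presses on something with over 40 N, if the wrist force passes 120 N, or if a joint passes its speed limit or range.

## Working session

There is one attempt and no reset: what is moved stays moved. The work goes in short steps, Python scripts to look and compute and a tool call to move; the robot and the scene stay as the last step left them, time stands still between calls to the robot, and variables do not carry over. Pictures are saved under pics/ and viewed, at most 10 in all, crops included, and the job is handed in when it is done.

Besides the shell and the picture viewer there is one more tool, called as name(argument=value, ...) on one line, values as JSON. servo_tool: Moves the arm, as the interface text tells. Its arguments: {"type":"object","properties":{"increments":{"type":"array","items":{"type":"array","items":{"type":"number"}}}},"required":["increments"]}

```bash
mkdir -p pics; python3 - <<'E'
from workcell import ctrl
import cv2,pickle
o=ctrl.get_obs();print(o)
d={}
for n in("top","scene","wrist"):
    d[n]=ctrl.get_image(n);cv2.imwrite(f"pics/{n}0.png",d[n]["image"][:,:,::-1])
    print(n,{k:v for k,v in d[n].items() if k!="image"})
pickle.dump((o,d),open("d0.pkl","wb"))
E
```

```text
{'t': 0.0, 'qpos': array([ 1.23297372e+00,  4.23863659e-01,  1.63069139e+00, -3.13577438e-05,
        1.08860870e+00, -1.90073141e-02]), 'qvel': array([ 0.00104866, -0.0002966 ,  0.00095144,  0.00111109, -0.00059249,
        0.0013768 ]), 'joint_torque': array([ 1.63465851e-03, -5.44624364e+01, -2.73668629e+01,  6.43143221e-02,
        2.26092304e-02, -9.44951194e-05]), 'ee_pos': array([195.70178336, 592.97506143, 221.88691114]), 'orientation': array([-4.98613005e-01, -3.10151631e+00,  2.43624775e-03]), 'ft_force': array([-0.06813779,  0.52074402, -0.95356898]), 'moment': array([ 1.21973237e-02, -1.03797873e-02,  3.53015276e-06]), 'grasp_force': 0.0, 'width': 87.76689532968359}
top {'fx': 570.5498070683402, 'fy': 570.5498070683402, 'cx': 314.1952860285667, 'cy': 237.75572415148562, 'extrinsics': array([[ 6.06871462e-03,  9.78977654e-01, -2.03877228e-01,
         1.97756891e+02],
       [-9.99975113e-01,  6.67471696e-03,  2.28488077e-03,
        -2.19759733e+01],
       [ 3.59767001e-03,  2.03858288e-01,  9.78993797e-01,
         1.56483098e+03],
       [ 0.00000000e+00,  0.00000000e+
[... 284 characters left out ...]
14557556e-01, -2.83403874e-01,
        -3.32554815e+02],
       [ 1.96191237e-02,  7.64930381e-01,  6.43814105e-01,
         8.44359989e+02],
       [ 0.00000000e+00,  0.00000000e+00,  0.00000000e+00,
         1.00000000e+00]])}
wrist {'fx': 372.14015236649334, 'fy': 372.14015236649334, 'cx': 322.94810105572685, 'cy': 234.3984788304026, 'tool_from_camera': array([[ 5.21451329e-04,  9.61430814e-01,  2.75046392e-01,
         7.42885088e+01],
       [ 9.99999704e-01, -6.56771630e-04,  3.99893657e-04,
        -2.05433459e-01],
       [ 5.65112751e-04,  2.75046103e-01, -9.61430872e-01,
        -1.61726185e+02],
       [ 0.00000000e+00,  0.00000000e+00,  0.00000000e+00,
         1.00000000e+00]])}
```

View pics/top0.png

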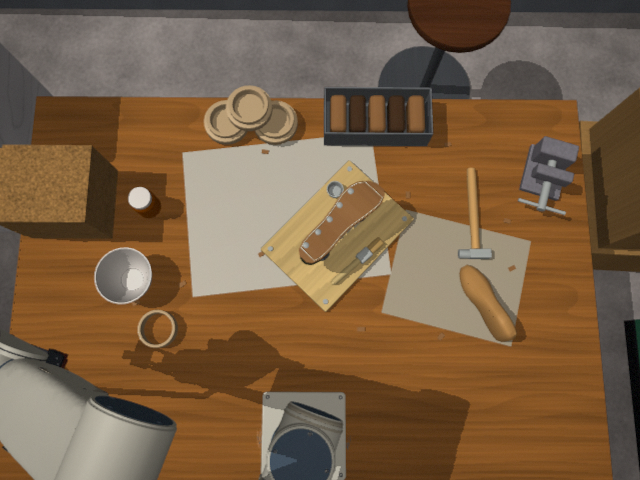

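View pics/scene0.png

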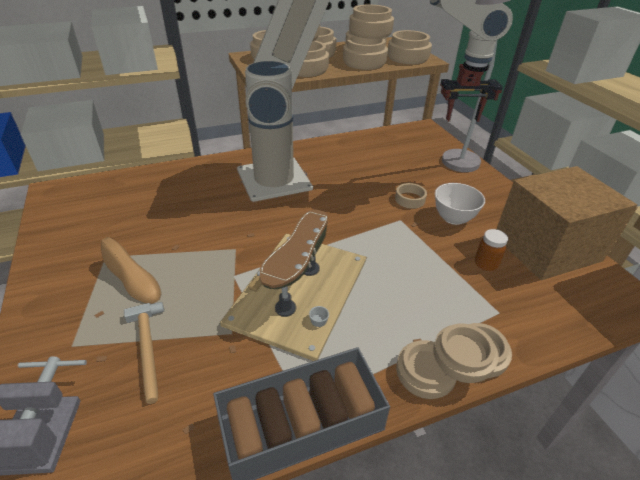

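The top view shows the shoe, heel near (308,255), toe near (375,190), with the studs along its upper-left edge. I'll enlarge it.

```bash
python3 - <<'E'
import cv2
a=cv2.imread("pics/top0.png")[165:275,285:405];b=cv2.imread("pics/scene0.png")[200:320,250:350]
cv2.imwrite("pics/c1.png",cv2.resize(a,None,fx=5,fy=5,interpolation=cv2.INTER_CUBIC))
cv2.imwrite("pics/c2.png",cv2.resize(b,None,fx=5,fy=5,interpolation=cv2.INTER_CUBIC))
E
```

```text
(no output)
```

View pics/c1.png

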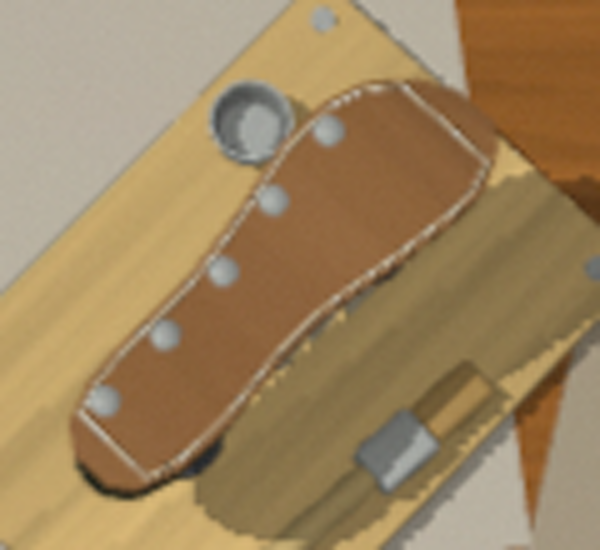

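View pics/c2.png

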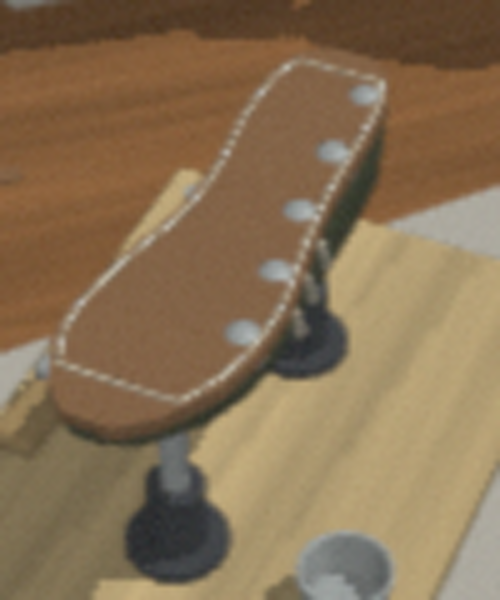

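Crop pixels: the studs in the top view sit at (104,401), (165,335), (223,271), (273,200) and (328,130). In the scene view they are at (364,94), (332,152), (300,210), (276,270) and (242,332). Triangulating.

```bash
cat >h.py <<'E'
import numpy as np
def ray(c,E,uv):
    u,v=uv; d=np.array([(u-c["cx"])/c["fx"],-(v-c["cy"])/c["fy"],-1.])
    d=E[:3,:3]@d; return E[:3,3],d/np.linalg.norm(d)
def atz(c,E,uv,z):
    p,d=ray(c,E,uv); return p+d*(z-p[2])/d[2]
def tri(rs):
    A=sum(np.eye(3)-np.outer(d,d) for p,d in rs);b=sum((np.eye(3)-np.outer(d,d))@p for p,d in rs)
    return np.linalg.solve(A,b)
E
python3 - <<'E'
import pickle,numpy as np;from h import *
o,d=pickle.load(open("d0.pkl","rb"));T,S=d["top"],d["scene"]
t=(np.array([(104,401),(165,335),(223,271),(273,200),(328,130)])+.5)/5-.5+[285,165]
s=(np.array([(364,94),(332,152),(300,210),(276,270),(242,332)])+.5)/5-.5+[250,200]
P=[tri([ray(T,T["extrinsics"],a),ray(S,S["extrinsics"],b)]) for a,b in zip(t,s)]
Q=[atz(T,T["extrinsics"],a,167) for a in t]
print(np.round(P,1));print(np.round(Q,1));print(np.linalg.norm(np.diff(P,axis=0),axis=1))
print([np.round(np.degrees(np.arctan2(*(q[1::-1]))),1) for q in np.diff(P,axis=0)])
E
```

```text
[[ 470.4   -2.4  170.8]
 [ 504.8  -32.6  168. ]
 [ 538.4  -61.6  166.4]
 [ 575.4  -86.9  167.5]
 [ 611.4 -115.2  170.2]]
[[ 470.7   -3.4  167. ]
 [ 504.7  -33.7  167. ]
 [ 537.9  -62.8  167. ]
 [ 575.1  -88.1  167. ]
 [ 612.2 -116.2  167. ]]
[45.89892013 44.42342885 44.71925046 45.96514666]
[np.float64(-41.2), np.float64(-40.8), np.float64(-34.4), np.float64(-38.1)]
```

servo_tool(increments=[[2,-4,1,0,0,0,-1],[4,-8,2,0,0,0,-1],[5.5,-12,3,0,0,0,-1],[7,-15,3,0,0,0,-1],[8.5,-18.5,3,0,0,0,-1],[10,-22,3,0,0,0,-1],[11.6,-25.5,3,0,0,0,-1],[13.3,-29,3,0,0,0,-1],[15,-32.5,3,0,0,0,-1],[16.5,-36,3,0,0,0,-1],[18,-39.5,3,0,0,0,-1],[19.7,-43,3,0,0,0,-1],[21.4,-46.5,3,0,0,0,-1],[23,-50,3,0,0,0,-1],[24.6,-53.5,3,0,0,0,-1],[26,-56.5,3,0,0,0,-1],[27,-58.8,3,0,0,0,-1],[27.4,-59.7,3,0,0,0,-1],[27.4,-59.7,3,0,0,0,-1],[27.4,-59.7,3,0,0,0,-1]])

```text
t: 1.82
ee_pos: [469.4, -3.2, 252.4]
orientation: [-0.5, -3.1, -0.0]
ft_force: [-0.0, 0.3, -0.2]
width: 0.4
grasp_force: 0.0
```

```bash
python3 - <<'E'
from workcell import ctrl
import cv2,pickle
o=ctrl.get_obs();print(o["t"],o["ee_pos"],o["orientation"],o["ft_force"],o["width"])
w=ctrl.get_image("wrist");cv2.imwrite("pics/w1.png",w["image"][:,:,::-1])
pickle.dump((o,w),open("w1.pkl","wb"))
E
```

```text
1.8167 [469.35762156  -3.20803392 252.38587021] [-5.00411219e-01 -3.10045848e+00 -4.45707943e-04] [-0.01116188  0.25434976 -0.24572636] 0.4318114280198265
```

View pics/w1.png

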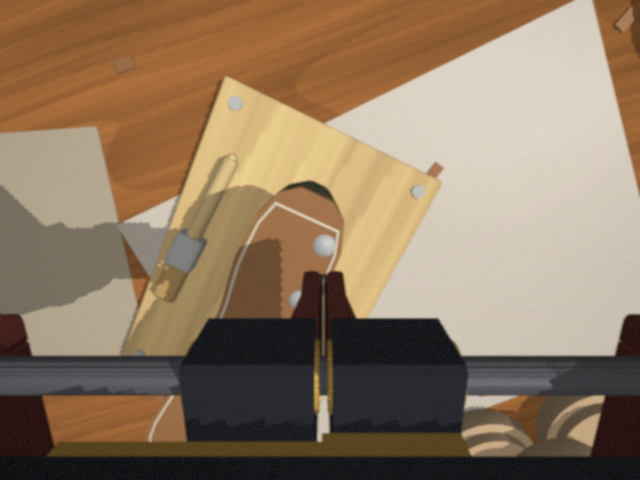

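Wrist view: stud 1 is at (324,246), just beyond the shut fingertips at (323,272). Stud 2 is partly hidden, near (297,299).

```bash
python3 - <<'E'
import pickle;from h import *;from scipy.spatial.transform import Rotation as R
o,w=pickle.load(open("w1.pkl","rb"))
E=np.eye(4);E[:3,:3]=R.from_rotvec(o["orientation"]).as_matrix();E[:3,3]=o["ee_pos"]
C=E@w["tool_from_camera"]
for uv in((324,245.5),(297,299)):print([atz(w,C,uv,z).round(1) for z in(167,170)])
t=np.linalg.inv(C)@np.r_[o["ee_pos"],1]; print(w["cx"]-w["fx"]*t[0]/t[2],w["cy"]+w["fy"]*t[1]/t[2])
E
```

```text
[array([473.6,  -4.2, 167. ]), array([472.7,  -3.9, 170. ])]
[array([506.2, -35.6, 167. ]), array([504.9, -34.9, 170. ])]
323.49278730657267 291.3874576909326
```

servo_tool(increments=[[0.2,0,-2,0,0,0,-1],[0.2,0,-4,0,0,0,-1],[0.2,0,-5.5,0,0,0,-1],[0.2,0,-6.5,0,0,0,-1],[0.2,0,-7.2,0,0,0,-1],[0.2,0,-7.4,0,0,0,-1],[0.2,0,-7.4,0,0,0,-1],[0.2,0,-7.4,0,0,0,-1],[0.2,0,-7.4,0,0,0,-1],[0.2,0,-7.4,0,0,0,-1]])

```text
t: 2.7
ee_pos: [472.3, -3.5, 179.3]
orientation: [0.499, 3.1, 0.0]
ft_force: [-0.0, 0.1, -0.0]
width: 0.5
grasp_force: 0.0
```

servo_tool(increments=[[0,0,-0.1,0,0,0,-1],[0,0,-0.2,0,0,0,-1],[0,0,-0.3,0,0,0,-1],[0,0,-0.4,0,0,0,-1],[0,0,-0.4,0,0,0,-1],[0,0,-0.4,0,0,0,-1],[0,0,-0.4,0,0,0,-1],[0,0,-0.4,0,0,0,-1]])

```text
t: 3.37
ee_pos: [471.9, -3.5, 174.7]
orientation: [0.499, 3.102, -0.0]
ft_force: [-0.6, -0.1, -0.1]
width: 0.5
grasp_force: 0.0
```

servo_tool(increments=[[0,0,-0.1,0,0,0,-1],[0,0,-0.2,0,0,0,-1],[0,0,-0.2,0,0,0,-1],[0,0,-0.2,0,0,0,-1],[0,0,-0.2,0,0,0,-1]])

```text
t: 3.78
ee_pos: [472.0, -3.5, 172.8]
orientation: [0.499, 3.102, 0.0]
ft_force: [-0.5, 0.1, 2.5]
width: 0.3
grasp_force: 1.0
```

servo_tool(increments=[[0,0,-0.1,0,0,0,-1],[0,0,-0.2,0,0,0,-1],[0,0,-0.2,0,0,0,-1],[0,0,-0.2,0,0,0,-1],[0,0,-0.2,0,0,0,-1]])

```text
t: 4.2
ee_pos: [472.0, -3.5, 170.7]
orientation: [0.499, 3.102, 0.0]
ft_force: [0.3, -0.2, 2.7]
width: 0.5
grasp_force: 1.3
```

servo_tool(increments=[[0,0,-0.1,0,0,0,-1],[0,0,-0.15,0,0,0,-1],[0,0,-0.15,0,0,0,-1],[0,0,-0.15,0,0,0,-1],[0,0,-0.15,0,0,0,-1]])

```text
t: 4.62
ee_pos: [471.9, -3.5, 169.2]
orientation: [0.499, 3.102, 0.0]
ft_force: [1.3, -0.1, 3.0]
width: 0.8
grasp_force: 1.5
```

servo_tool(increments=[[0,0,0.5,0,0,0,-1],[0,0,1.0,0,0,0,-1],[0.4,-0.4,1.1,0,0,0,-1],[1.4,-1.3,1.1,0,0,0,-1],[2.4,-2.2,1.1,0,0,0,-1],[3.1,-2.85,1.1,0,0,0,-1],[3.3,-3.05,1.1,0,0,0,-1],[3.3,-3.05,1.1,0,0,0,-1],[3.3,-3.05,0.8,0,0,0,-1],[3.3,-3.05,0.5,0,0,0,-1],[3.3,-3.05,0.3,0,0,0,-1],[3.3,-3.05,0.15,0,0,0,-1],[3.3,-3.05,0.05,0,0,0,-1],[3.3,-3.05,0,0,0,0,-1],[3.3,-3.05,0,0,0,0,-1],[3.3,-3.05,0,0,0,0,-1]])

```text
t: 5.95
ee_pos: [504.6, -33.8, 169.2]
orientation: [-0.498, -3.101, -0.0]
ft_force: [-2.2, 1.5, 2.8]
width: 0.4
grasp_force: 1.2
```

```bash
python3 - <<'E'
from workcell import ctrl
import cv2,pickle
o=ctrl.get_obs();print(o["ee_pos"],o["ft_force"],o["grasp_force"])
w=ctrl.get_image("wrist");cv2.imwrite("pics/w2.png",cv2.resize(w["image"][180:360,200:440,::-1],None,fx=3,fy=3))
pickle.dump((o,w),open("w2.pkl","wb"))
E
```

```text
[504.60215595 -33.84376597 169.20132214] [-2.17820788  1.49666132  2.81424784] 1.204637261107564
```

View pics/w2.png

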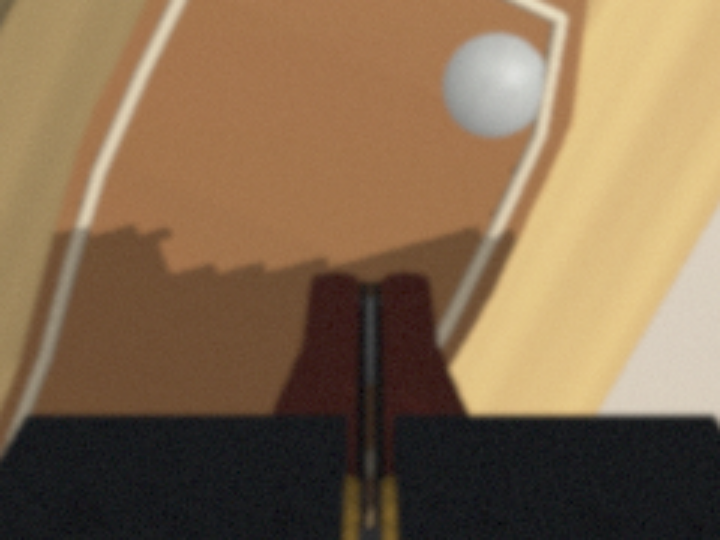

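The picture shows the fingertips covering stud 2, with stud 1 clear at crop (495,85). Contact is light at about 2.8 N. On to stud 3.

servo_tool(increments=[[0,0,0.5,0,0,0,-1],[0,0,1.0,0,0,0,-1],[0.4,-0.4,1.1,0,0,0,-1],[1.4,-1.2,1.1,0,0,0,-1],[2.4,-2.0,1.1,0,0,0,-1],[3.1,-2.6,1.1,0,0,0,-1],[3.35,-2.8,1.1,0,0,0,-1],[3.35,-2.8,1.1,0,0,0,-1],[3.35,-2.8,1.1,0,0,0,-1],[3.35,-2.8,0.8,0,0,0,-1],[3.35,-2.8,0.5,0,0,0,-1],[3.35,-2.8,0.3,0,0,0,-1],[3.35,-2.8,0.15,0,0,0,-1],[3.35,-2.8,0.05,0,0,0,-1],[3.35,-2.8,-0.05,0,0,0,-1],[3.35,-2.8,-0.05,0,0,0,-1],[3.35,-2.8,-0.05,0,0,0,-1]])

```text
t: 7.42
ee_pos: [538.2, -61.9, 168.7]
orientation: [-0.499, -3.101, -0.0]
ft_force: [-2.3, 1.0, 2.0]
width: 0.5
grasp_force: 1.0
```

servo_tool(increments=[[0,0,-0.1,0,0,0,-1],[0,0,-0.15,0,0,0,-1],[0,0,-0.15,0,0,0,-1],[0,0,-0.15,0,0,0,-1],[0,0,-0.15,0,0,0,-1]])

```text
t: 7.83
ee_pos: [538.3, -61.9, 167.2]
orientation: [-0.499, -3.102, -0.0]
ft_force: [-2.1, 1.7, 2.7]
width: 0.5
grasp_force: 1.2
```

servo_tool(increments=[[0,0,0.5,0,0,0,-1],[0,0,1.0,0,0,0,-1],[0.4,-0.3,1.3,0,0,0,-1],[1.5,-1.0,1.3,0,0,0,-1],[2.6,-1.8,1.3,0,0,0,-1],[3.4,-2.35,1.3,0,0,0,-1],[3.7,-2.55,1.3,0,0,0,-1],[3.7,-2.55,1.3,0,0,0,-1],[3.7,-2.55,1.3,0,0,0,-1],[3.7,-2.55,1.0,0,0,0,-1],[3.7,-2.55,0.7,0,0,0,-1],[3.7,-2.55,0.5,0,0,0,-1],[3.7,-2.55,0.35,0,0,0,-1],[3.7,-2.55,0.25,0,0,0,-1],[3.7,-2.55,0.15,0,0,0,-1],[3.7,-2.55,0.15,0,0,0,-1],[3.7,-2.55,0.15,0,0,0,-1]])

```text
t: 9.25
ee_pos: [575.2, -87.4, 168.7]
orientation: [-0.498, -3.101, -0.0]
ft_force: [-2.8, -0.1, 2.0]
width: -0.2
grasp_force: 1.2
```

servo_tool(increments=[[0,0,-0.1,0,0,0,-1],[0,0,-0.15,0,0,0,-1],[0,0,-0.15,0,0,0,-1],[0,0,-0.15,0,0,0,-1],[0,0,-0.15,0,0,0,-1]])

```text
t: 9.67
ee_pos: [575.4, -87.5, 167.2]
orientation: [0.499, 3.102, 0.0]
ft_force: [-1.9, 1.3, 3.4]
width: 0.7
grasp_force: 1.4
```

servo_tool(increments=[[0,0,0.5,0,0,0,-1],[0,0,1.0,0,0,0,-1],[0.4,-0.3,1.4,0,0,0,-1],[1.5,-1.15,1.4,0,0,0,-1],[2.6,-2.0,1.4,0,0,0,-1],[3.4,-2.6,1.4,0,0,0,-1],[3.65,-2.83,1.4,0,0,0,-1],[3.65,-2.83,1.4,0,0,0,-1],[3.65,-2.83,1.4,0,0,0,-1],[3.65,-2.83,1.1,0,0,0,-1],[3.65,-2.83,0.8,0,0,0,-1],[3.65,-2.83,0.6,0,0,0,-1],[3.65,-2.83,0.45,0,0,0,-1],[3.65,-2.83,0.35,0,0,0,-1],[3.65,-2.83,0.3,0,0,0,-1],[3.65,-2.83,0.3,0,0,0,-1],[3.65,-2.83,0.3,0,0,0,-1]])

```text
t: 11.08
ee_pos: [611.7, -115.7, 170.2]
orientation: [-0.498, -3.101, -0.0]
ft_force: [-1.0, 1.4, 3.2]
width: 0.2
grasp_force: 1.3
```

servo_tool(increments=[[0,0,0,0,0,0,-1],[0,0,0,0,0,0,-1],[0,0,0,0,0,0,-1],[0,0,0,0,0,0,-1],[0,0,0,0,0,0,-1],[0,0,0,0,0,0,-1]])

```text
t: 11.58
ee_pos: [611.8, -115.8, 170.2]
orientation: [-0.499, -3.102, -0.0]
ft_force: [-2.3, 2.2, 2.7]
width: 0.6
grasp_force: 1.3
```

```bash
python3 - <<'E'
from workcell import ctrl
import cv2
w=ctrl.get_image("wrist");cv2.imwrite("pics/w5.png",w["image"][:,:,::-1])
E
```

```text
(no output)
```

View pics/w5.png

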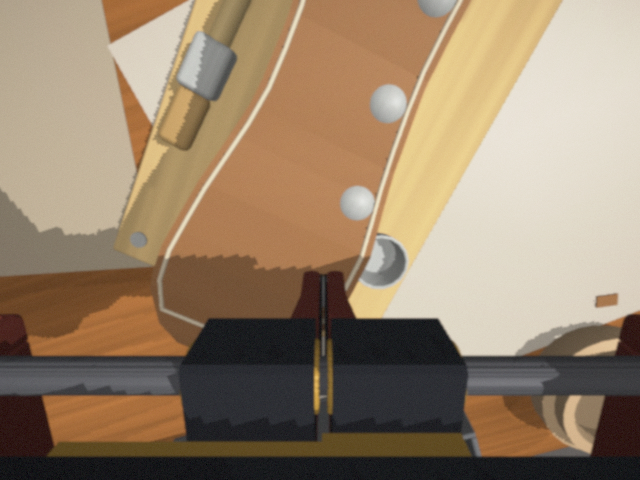

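The picture shows stud 4 at (357,203) and stud 3 at (388,103). The fingertips rest at about (323,290), where the next stud in the row lies, and the tin and brush haven't moved. Handing in.

```bash
python3 -c "
from workcell import ctrl
print(ctrl.close_job())"
```

```text
the job is handed in; nothing more can be done
None
```

I touched all five studs in order from heel to toe, at no more than about 3.5 N in the readings at each stud, and handed the job in at about 12 s with the fingertips resting on the toe stud at about 3 N; the verdict was not shown.

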